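# Open a step bin quietly during a take

## Task

We are recording, so this has to be quiet: press the step bin's pedal down with the fingertips until the lid stands fully open, keep it open for a good three seconds while I throw in my old strings, then ease the pedal back up so that the lid comes down slowly under control and never claps shut, and take the hand away with the bin closed. Work the lid by the pedal only, and leave the other things on the bench where they stand; nothing is to be picked up.

Things in the scene. Friction and masses are not known exactly. Their poses are not given: they have to be found in the camera images.
- bin: Round 3-litre step bin fixed firmly to the bench: blue painted steel shell with a cream band, 168 mm across, black plinth 174 mm across and 44 mm high, steel dome lid, 252 mm high in all. Origin: centre of its underside, on the bench. Its z axis is up; its pedal sticks out on its -x side (roughly towards the robot, turned by up to 30 degrees), the lid's hinge is on its +x side.
- pedal_top (a point): Centre of the top of the pedal's tread, moving with it. At rest it lies 132 mm from the bin's axis (45 mm out from the plinth) along the bin's -x, 40 mm above the bench; fully pressed, 22 mm lower. The tread is 60 mm wide (along the bin's y), 44 mm deep (110 to 154 mm from the bin's axis), 7.5 mm thick, steel with a black ribbed rubber top, sloping up 7 degrees away from the bin.
- pedal (a joint): Angle of the pedal in rad: 0 at rest, 0.22 fully down on its stop. The pedal is a lever on a pivot 30 mm in front of the bin's axis (102 mm behind the tread's centre) and 22 mm above the bench. Pressing the tread's centre takes some 6 to 15 N (the lid's weight differs from run to run); there is no return spring and no damper, the lid's weight alone pushes the pedal back up.
- lid (a joint): Opening angle of the lid in rad: 0 shut, 1.21 (69 degrees) fully open. A rod links it to the pedal: it turns 5.5 times as far and as fast, about 0.53 rad for 10 mm at the tread's centre. Let go, it slams shut within half a second. It claps if it closes faster than 2.5 rad/s (tread rising at 47 mm/s) in its last 0.35 rad; over 4 rad/s anywhere it is being dropped.
- lid_front (a point): Front point of the lid's rim, above the pedal, 228 mm above the bench when shut, 174 mm from the hinge; it rises to about 390 mm, swinging back from the pedal. A hand straight above the pedal may strike the rim with its wrist: lean the hand back from the bin by some 25 degrees (fingers pointing down and towards the bin).
- mug: Loose white mug, 80 mm across, 92 mm high, handle on one side. Origin: centre of its underside. To be left alone.
- polish: Loose brown bottle of guitar polish, 46 mm across, 125 mm high, black cap. Origin: centre of its underside. To be left alone.
- battery: Loose 9-volt battery, standing, 17 x 26 mm and 48 mm high, black and copper. Origin: centre of its underside. To be left alone.

How it is judged:
By the outcome, as a careful person would: the job done as asked, in the order asked, and still so for the second after the job is handed in, with the robot touching nothing.
It also fails if it takes over 43 s, if anything falls off the work surface, if the arm or the gripper's body presses on something with over 40 N, if the wrist force passes 120 N, or if a joint passes its speed limit or range.

## Robot

A 6-joint arm with a two-finger parallel gripper is mounted at the origin on the work surface. World frame = base frame: x ahead of the robot, y to its left, z up, the work surface at z = 0. Lengths are in m, angles in degrees, forces in N, time in s.
With the tool pointing down it reaches from about 0.4 to 0.825 m from the base axis. Payload 7 kg.
Tool frame: the origin (TCP) lies between the finger pads; the fingertips stand 14 mm ahead of it and the grasp point (between the pads) lies 5 mm behind it; z points along the fingers, y is the line along which they close (so a half turn about z gives the same grasp; the last joint's range is limited). The gripper opens to 88 mm and grips with 3 to 60 N. Pads are 19 mm wide; open, the fingers measure 130 mm over their backs; the gripper's body (78 mm by 193 mm) begins 47 mm behind the grasp point.
Start: joints at [-48.81, 20.546, 0.682, 0, -70.136, -16.507], TCP at [0.282, -0.613, 0.241] pointing down, gripper open.
Joint ranges: [-176.03, 176.03], [-82.01, 121.73], [-58.28, 71.71], [-173.87, 95.51], [-174.79, -0.11], [-173.66, 173.66]. Speed limits (degrees/s): [136.94, 136.94, 172.46, 180, 180, 180].

## Interface

Orientations are given as [roll, pitch, yaw] about the fixed x, y, z axes, in that order (R = Rz(yaw) Ry(pitch) Rx(roll)).
In Python, from plant import status, cams, job gives the robot as it stands. The module is installed in compiled form; this text tells all that it offers.
- The arm moves only by the tool step_arm, never from a script. Its arguments are lists of equal length, an entry for each row: "xyz": the shift along the tool's x, y, z each as a share of 20 cm, from -1 to 1, a list of three; "yaw": the turn about the tool's z as a share of 360 degrees, from -1 to 1; "claw": the closure, from -1 (fully open) to 1 (shut). A call has 1 to 20 rows; each row is the pose to reach, as a shift and turn from the pose commanded when the call began, along the tool's axes at that moment, turning the shorter way round; what a row does not reach only later rows make up. A row lasts 1/12 s, in which the tool goes at most 41.7 mm and 7.16 degrees, less where a joint would pass 70% of its speed; a pose out of reach is approached as far as the arm can. A call with a number of a shift or a turn outside -1 to 1 is refused whole. A call with a gripper value outside its range is refused whole. The fingers move at their own pace and stop on an object; "grip_force" is the grip in N (left out, the last holds). Time passes only in rows, so rows that repeat a pose let the fingers close. It gives the time, the measured TCP pose, the force, the opening and the grip force at its end, in the units of the state.
- status.get_state(): the state, without advancing time (a new reading comes with each control period).
- cams.capture(name): name is "scene" or "top" or "wrist"; returns (picture, depth): 384x512x3 uint8, blue, green, red; 384x512 float32, m along the optical axis (not along the pixel's ray), 0 where there is no reading.
- cams.calibration(name): a dict with "mtx" (3x3 intrinsics, pixels), "camera_from_world" (4x4, takes a point from world to camera coordinates); the wrist camera has in their place "T_tool_cam" (4x4, takes a point from camera to tool coordinates, whose origin is the TCP and whose axes are the flange's). Camera axes: x right, y down, z forward; pixel columns grow to the right and rows downward; lengths in m; the calibration is good to about 2 mm. A picture is of the moment at which its call begins: read the wrist's pose just before it. calibration takes no time and is no camera call.
- job.close_job(): hands the job in; it is judged then, once.
The state is a dict: "time_s": time; "joints": joint angles; "qd": joint speeds; "joint_torque": joint torques, N m; "tcp_pos": TCP position; "eef_rot": TCP orientation; "contact_force": force on the tool from outside, world axes, zero at the start; "moment": the same for the moment, N m; "gripper_width": finger opening in m; "gripper_force": force on a finger pad.
Only numpy, scipy, OpenCV 4.12 (cv2) and the standard library are available. Lean on these libraries where they do the work, as an engineer would, in place of code of your own. Each camera call takes 0.05 s, during which the arm holds its last target. There are 200 camera calls.

## Working session

There is one attempt and no reset: what is moved stays moved. The work goes in short steps, Python scripts to look and compute and a tool call to move; the robot and the scene stay as the last step left them, time stands still between calls to the robot, and variables do not carry over. Pictures are saved under pics/ and viewed, at most 10 in all, crops included, and the job is handed in when it is done.

Besides the shell and the picture viewer there is one more tool, called as name(argument=value, ...) on one line, values as JSON. step_arm: Moves the arm, as the interface text tells. Shift numbers are shares of 20 cm and turn numbers shares of 360 degrees, none past 1 either way. Its arguments: {"type":"object","properties":{"xyz":{"type":"array"},"yaw":{"type":"array"},"claw":{"type":"array"},"grip_force":{"type":"number"}},"required":["xyz","yaw","claw"]}

```bash
mkdir -p pics
python3 - <<'E'
from plant import status,cams
import cv2,numpy as np
s=status.get_state();print(s)
for n in("scene","top"):
    p,d=cams.capture(n);cv2.imwrite(f"pics/{n}0.png",p);np.save(f"{n}_d.npy",d)
    c=cams.calibration(n);print(n,c)
E
```

```text
{'time_s': 0.0, 'joints': array([-4.88117123e+01,  2.05942676e+01,  6.36932561e-01, -2.04766375e-02,
       -7.01372191e+01, -1.65058761e+01]), 'qd': array([-0.04200916, -0.05931988,  0.00167124,  0.00360242,  0.08480571,
        0.01428641]), 'joint_torque': array([ 1.63132168e-03, -5.82705295e+01,  2.93052936e+01,  6.99711442e+00,
        6.68093868e-03, -1.82067188e-04]), 'tcp_pos': array([ 0.28165896, -0.61293562,  0.23961358]), 'eef_rot': array([ 1.79903873e+02, -8.41065464e-03, -1.55324555e+02]), 'contact_force': array([-0.19396173, -0.29601104,  0.53403021]), 'moment': array([ 0.0336682 , -0.01600896,  0.0540484 ]), 'gripper_force': 0.0, 'gripper_width': 0.08741582577380753}
scene {'mtx': array([[457.9007887 ,   0.        , 260.80695895],
       [  0.        , 457.9007887 , 184.99969505],
       [  0.        ,   0.        ,   1.        ]]), 'camera_from_world': array([[ 0.35907618,  0.93307483, -0.02087224, -0.26863771],
       [ 0.50143548, -0.21173328, -0.83888705, -0.15747249],
       [-0.78716374,  0.29075828, -0.5439052 ,  1.52552299],
       [ 0.        ,  0.        ,  0.        ,  1.        ]])}
top {'mtx': array([[371.18536896,   0.        , 254.63570938],
       [  0.        , 371.18536896, 188.64046947],
       [  0.        ,   0.        ,   1.        ]]), 'camera_from_world': array([[-0.02587615, -0.99963649, -0.00757085,  0.05951777],
       [-0.99452285,  0.02650949, -0.10110171,  0.59804795],
       [ 0.10126566,  0.00491326, -0.99484729,  1.04484083],
       [ 0.        ,  0.        ,  0.        ,  1.        ]])}
```

View pics/scene0.png

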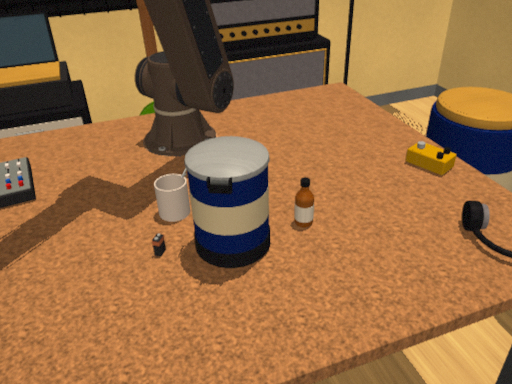

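View pics/top0.png

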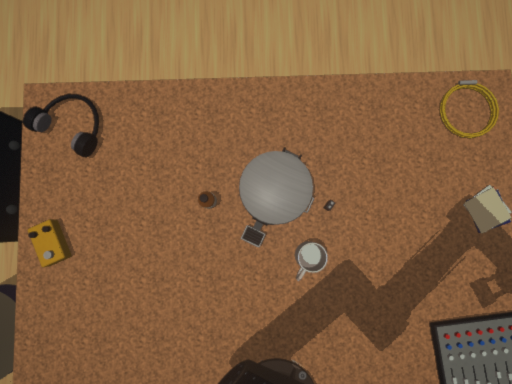

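The scene shot shows the bin with the mug and battery on one side and the polish on the other. In the top view I read the lid centre at about (276,187), the tread at (254,235), the mug at (312,257), the polish at (206,199) and the battery at (329,205).

```bash
cat > h.py <<'E'
import numpy as np,cv2
from plant import status,cams
def world(n,uvs,d):
    c=cams.calibration(n);K=c["mtx"];T=np.linalg.inv(c["camera_from_world"])
    out=[]
    for u,v in uvs:
        w=d[v-1:v+2,u-1:u+2];z=np.median(w)
        out.append((T@np.r_[np.linalg.inv(K)@[u,v,1]*z,1])[:3])
    return np.array(out)
def cloud(n,d):
    c=cams.calibration(n);K=c["mtx"];T=np.linalg.inv(c["camera_from_world"])
    v,u=np.indices(d.shape);P=np.stack([(u-K[0,2])/K[0,0]*d,(v-K[1,2])/K[1,1]*d,d],-1)
    return P@T[:3,:3].T+T[:3,3]
E
python3 - <<'E'
from h import *
d=np.load("top_d.npy");np.set_printoptions(precision=4,suppress=True)
print(world("top",[(276,187),(254,235),(312,257),(206,199),(329,205),(300,274)],d))
P=cloud("top",d)
def box(u0,u1,v0,v1,z0,z1):
    q=P[v0:v1,u0:u1].reshape(-1,3);return q[(q[:,2]>z0)&(q[:,2]<z1)]
for nm,b in dict(lid=(230,320,145,228,.2,.27),tread=(238,270,224,250,.03,.055),mug=(290,332,236,285,.05,.11),pol=(190,220,185,213,.04,.14),bat=(322,338,197,213,.02,.06)).items():
    q=box(*b);c,s,a=cv2.minAreaRect(q[:,:2].astype(np.float32)*1000)
    cc,r=cv2.minEnclosingCircle(q[:,:2].astype(np.float32)*1000)
    print(nm,len(q),q.mean(0),"rect",c,s,a,"circ",cc,r,q.min(0),q.max(0))
p=cv2.imread("pics/top0.png")[130:300,190:350]
cv2.imwrite("pics/top_crop.png",cv2.resize(p,None,fx=4.5*.75,fy=4.5*.75,interpolation=cv2.INTER_CUBIC))
E
```

```text
[[ 0.5792 -0.0064  0.2529]
 [ 0.4664  0.0489  0.0417]
 [ 0.398  -0.1173  0.0078]
 [ 0.5658  0.1723  0.1245]
 [ 0.5455 -0.1659  0.0468]
 [ 0.3594 -0.0731  0.0773]]
lid 4308 [ 0.5807 -0.006   0.2463] rect (580.8287963867188, -5.887870788574219) (171.34335327148438, 172.04727172851562) 16.6943302154541 circ (586.2152709960938, -9.10814094543457) 92.02234649658203 [ 0.4949 -0.0916  0.2009] [0.6755 0.0798 0.2578]
tread 375 [0.4678 0.051  0.0397] rect (475.9790954589844, 47.452842712402344) (59.71979904174805, 69.44232177734375) 62.95804977416992 circ (474.4906311035156, 48.42483901977539) 43.19746017456055 [0.4324 0.0112 0.0301] [0.4975 0.0888 0.0477]
mug 324 [ 0.3963 -0.1031  0.0801] rect (399.0716857910156, -93.74976348876953) (78.75840759277344, 105.50675201416016) 28.331140518188477 circ (390.1247863769531, -95.93448638916016) 57.274715423583984 [ 0.341  -0.1461  0.05  ] [ 0.4449 -0.0637  0.0963]
pol 238 [0.5676 0.1753 0.0919] rect (569.63525390625, 178.89169311523438) (43.86241149902344, 44.21001434326172) 88.49121856689453 circ (569.8448486328125, 179.42747497558594) 22.779003143310547 [0.5475 0.1569 0.0405] [0.5918 0.201  0.1308]
bat 72 [ 0.5464 -0.1678  0.0424] rect (547.1049194335938, -169.2742156982422) (17.257369995117188, 26.284231185913086) 54.18294143676758 circ (546.1470947265625, -169.06460571289062) 14.299871444702148 [ 0.5319 -0.1811  0.0203] [ 0.5603 -0.1559  0.0513]
```

View pics/top_crop.png

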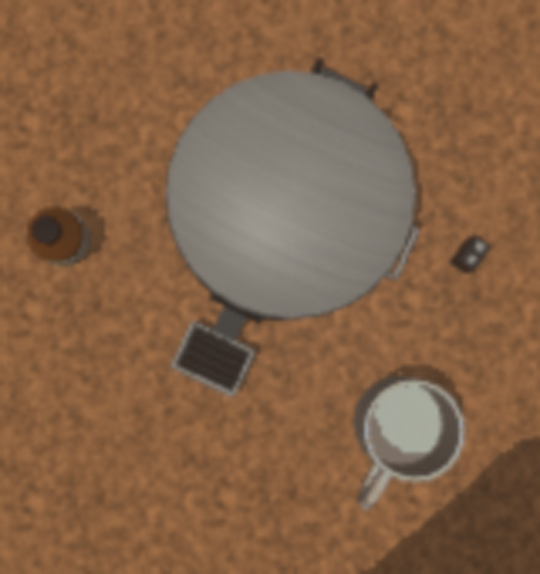

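Run:
```python
from h import *
np.set_printoptions(precision=4,suppress=True)
c=cams.calibration("wrist");print(c)
# refine with plane intersections at known heights
def atz(n,uv,z):
    c=cams.calibration(n);K=c["mtx"];T=np.linalg.inv(c["camera_from_world"])
    r=T[:3,:3]@np.linalg.inv(K)@[*uv,1];o=T[:3,3];return o+r*(z-o[2])/r[2]
f=lambda x,y:(190+(x+.5)/3.375-.5,130+(y+.5)/3.375-.5)
cs=[atz("top",f(*q),.04) for q in[(195,321),(257,352),(234,395),(174,365)]]
m=np.mean(cs,0);print("tread",np.array(cs),m)
e=cs[1]-cs[0];e2=cs[2]-cs[3];print([np.degrees(np.arctan2(*v[1::-1])) for v in(e,e2)],[np.linalg.norm(v) for v in (e,e2,cs[3]-cs[0])])
b=np.array([.581,-.006]);v=m[:2]-b;print(np.linalg.norm(v),np.degrees(np.arctan2(-v[1],-v[0])))
print("mug",atz("top",f(412,430),.092),"handle",atz("top",f(362,505),.05))
```

```text
{'mtx': array([[335.5076,   0.    , 253.5205],
       [  0.    , 335.5076, 192.5902],
       [  0.    ,   0.    ,   1.    ]]), 'T_tool_cam': array([[ 0.0019, -0.9541, -0.2993,  0.0818],
       [ 1.    ,  0.0016,  0.0011, -0.0002],
       [-0.0005, -0.2993,  0.9541, -0.1444],
       [ 0.    ,  0.    ,  0.    ,  1.    ]])}
tread [[0.4958 0.0669 0.04  ]
 [0.4685 0.0154 0.04  ]
 [0.4333 0.0357 0.04  ]
 [0.4595 0.0854 0.04  ]] [0.4643 0.0509 0.04  ]
[np.float64(-117.91539619504424), np.float64(-117.80092772528891)] [np.float64(0.05824135877005469), np.float64(0.05617518952663788), np.float64(0.04075474976063937)]
0.129862331771156 -25.976723201886223
mug [ 0.405  -0.1045  0.092 ] handle [ 0.3417 -0.067   0.05  ]
```

step_arm(xyz=[[-0.81,1,0],[-0.81,1,0],[-0.81,1,0],[-0.81,1,0],[-0.81,1,0],[-0.81,1,0],[-0.81,1,0],[-0.81,1,0],[-0.81,1,0],[-0.81,1,0]], yaw=[0.142,0.142,0.142,0.142,0.142,0.142,0.142,0.142,0.142,0.142], claw=[1,1,1,1,1,1,1,1,1,1], grip_force=20)

```text
time_s: 0.93
tcp_pos: [0.3457, -0.3638, 0.2406]
eef_rot: [-180.0, 0.0, 153.7]
contact_force: [0.6, -1.5, 0.3]
gripper_width: 0.0267
gripper_force: 0.0
```

step_arm(xyz=[[0.3,1,0],[0.3,1,0],[0.3,1,0],[0.3,1,0],[0.3,1,0]], yaw=[0,0,0,0,0], claw=[1,1,1,1,1])

```text
time_s: 1.35
tcp_pos: [0.3806, -0.1578, 0.2404]
eef_rot: [-180.0, -0.0, 153.6]
contact_force: [1.9, 0.0, -0.2]
gripper_width: 0.0007
gripper_force: 0.0
```

step_arm(xyz=[[0.3,0.9,0],[0.3,0.9,0],[0.3,0.9,0],[0.3,0.9,0],[0.3,0.9,0],[0.3,0.9,0],[0.3,0.9,0]], yaw=[0,0,0,0,0,0,0], claw=[1,1,1,1,1,1,1])

```text
time_s: 1.93
tcp_pos: [0.4075, 0.0299, 0.2403]
eef_rot: [-179.9, -0.0, 153.8]
contact_force: [-0.0, -0.0, 0.4]
gripper_width: -0.0
gripper_force: 0.0
```

Run:
```python
from h import *
s=status.get_state();print(s)
p,d=cams.capture("wrist");cv2.imwrite("pics/w1.png",p);np.save("w1.npy",d)
```

```text
{'time_s': 1.9333, 'joints': array([ 3.21988487e+01, -5.75786705e+00, -3.03670022e+01,  3.21537944e-03,
       -6.54499931e+01, -1.48418662e+02]), 'qd': array([-2.25678964, -0.5085648 , -0.68316061, -0.0495018 , -0.31670485,
        0.19502997]), 'joint_torque': array([  1.19364247, -19.78716552,  28.71119499,   6.68479621,
         0.03493187,  -0.25803432]), 'tcp_pos': array([0.40749268, 0.02991911, 0.24027878]), 'eef_rot': array([-1.79948098e+02, -2.84756344e-02,  1.53781511e+02]), 'contact_force': array([-0.01353876, -0.00081122,  0.37914863]), 'moment': array([-0.0824854 ,  0.03601586,  0.03064281]), 'gripper_force': 0.0, 'gripper_width': -3.718074482659845e-05}
```

View pics/w1.png

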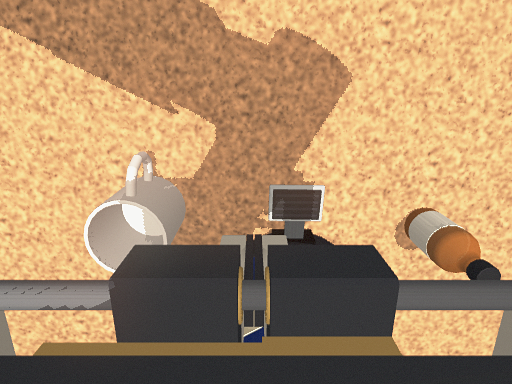

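The wrist view shows the tread at about (269..325, 185..221), facing squarely along the image axes, with the mug at left and the polish at right, both clear of the hand.

Run:
```python
from h import *
from scipy.spatial.transform import Rotation as R
np.set_printoptions(precision=4,suppress=True)
s=status.get_state();c=cams.calibration("wrist");K=c["mtx"]
W=np.eye(4);W[:3,:3]=R.from_euler("xyz",s["eef_rot"],degrees=True).as_matrix();W[:3,3]=s["tcp_pos"]
T=W@c["T_tool_cam"];print(s["tcp_pos"])
def atz(uv,z):
    r=T[:3,:3]@np.linalg.inv(K)@[*uv,1];o=T[:3,3];return o+r*(z-o[2])/r[2]
cs=np.array([atz(*q) for q in[((268.5,184.5),.043),((325.5,184.5),.043),((322.5,222),.037),((269,222),.037)]])
print(cs,cs.mean(0));d=np.load("w1.npy")
for v in(190,200,210,217):
    q=[(T@np.r_[np.linalg.inv(K)@[u,v,1]*d[v,u],1])[:3] for u in(275,296,316)];print(q)
e=cs[1]-cs[0];print("edge deg",np.degrees(np.arctan2(e[1],e[0])),np.linalg.norm(e))
m=cs.mean(0);u=np.array([-.895,.446,0])
for k in(.008,.012):
    print(W[:3,:3].T@(m+u*k-s["tcp_pos"]))
```

```text
[0.4073 0.0291 0.2402]
[[0.4288 0.0357 0.043 ]
 [0.4555 0.0899 0.043 ]
 [0.4964 0.0706 0.037 ]
 [0.4701 0.017  0.037 ]] [0.4627 0.0533 0.04  ]
[array([0.4371, 0.0394, 0.0438]), array([0.4474, 0.0593, 0.0424]), array([0.457 , 0.0785, 0.042 ])]
[array([0.4484, 0.0343, 0.0405]), array([0.4583, 0.0547, 0.0408]), array([0.4677, 0.0741, 0.0411])]
[array([0.4592, 0.0293, 0.0396]), array([0.4702, 0.0499, 0.0372]), array([0.4788, 0.0696, 0.0401])]
[array([0.467 , 0.0257, 0.0387]), array([0.4775, 0.0465, 0.0379]), array([0.4875, 0.0664, 0.0374])]
edge deg 63.81622303037093 0.060339674633807364
[-0.0311  0.0465  0.2002]
[-0.0271  0.0465  0.2002]
```

step_arm(xyz=[[-0.145,0.23,0.0],[-0.145,0.23,0.2],[-0.145,0.23,0.4],[-0.145,0.23,0.6],[-0.145,0.23,0.75],[-0.145,0.23,0.82],[-0.145,0.23,0.84],[-0.145,0.23,0.84]], yaw=[0,0,0,0,0,0,0,0], claw=[1,1,1,1,1,1,1,1])

```text
time_s: 2.65
tcp_pos: [0.4532, 0.0559, 0.0716]
eef_rot: [-179.9, -0.1, 153.5]
contact_force: [0.3, 0.7, -0.4]
gripper_width: 0.0003
gripper_force: 0.0
```

Run:
```python
from h import *
s=status.get_state();print(s["tcp_pos"],s["eef_rot"],s["contact_force"],s["joints"])
p,d=cams.capture("wrist");a=p
q,_=cams.capture("scene");q=q[100:290,140:340]
cv2.imwrite("pics/w2.png",cv2.hconcat([cv2.resize(a,(400,300)),cv2.resize(q,(316,300))]))
```

```text
[0.4531888  0.05591383 0.0716051 ] [-1.79851235e+02 -8.64023473e-02  1.53486776e+02] [ 0.28420055  0.65052326 -0.3693245 ] [ 3.18743980e+01  1.10773186e+01 -3.86205111e+01  6.77346511e-03
 -4.04741500e+01 -1.48392669e+02]
```

View pics/w2.png

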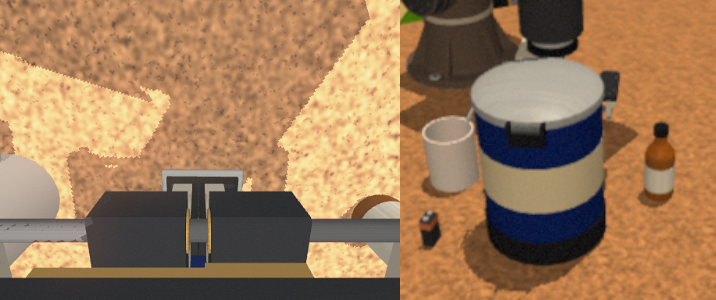

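Fingertips are centred over the tread (wrist view, about (200,190)) and the hand stands clear of the rim, mug and polish. Pressing slowly.

step_arm(xyz=[[0,0,0.01],[0,0,0.02],[0,0,0.03],[0,0,0.04],[0,0,0.05],[0,0,0.06],[0,0,0.067],[0,0,0.074],[0,0,0.081],[0,0,0.088],[0,0,0.095],[0,0,0.102],[0,0,0.109],[0,0,0.116],[0,0,0.123],[0,0,0.13]], yaw=[0,0,0,0,0,0,0,0,0,0,0,0,0,0,0,0], claw=[1,1,1,1,1,1,1,1,1,1,1,1,1,1,1,1])

```text
time_s: 4.08
tcp_pos: [0.4532, 0.0577, 0.0467]
eef_rot: [-180.0, -0.0, 153.6]
contact_force: [-3.5, 3.1, 8.1]
gripper_width: 0.0002
gripper_force: 3.8
```

Run:
```python
from h import *
s=status.get_state();print(s["tcp_pos"],s["contact_force"],s["moment"])
q,_=cams.capture("scene");cv2.imwrite("pics/s3.png",cv2.resize(q[60:290,120:360],None,fx=2,fy=2))
```

```text
[0.45319686 0.057714   0.04672299] [-3.47575263  3.07562757  8.09272206] [0.97171355 1.77558262 0.02722889]
```

View pics/s3.png

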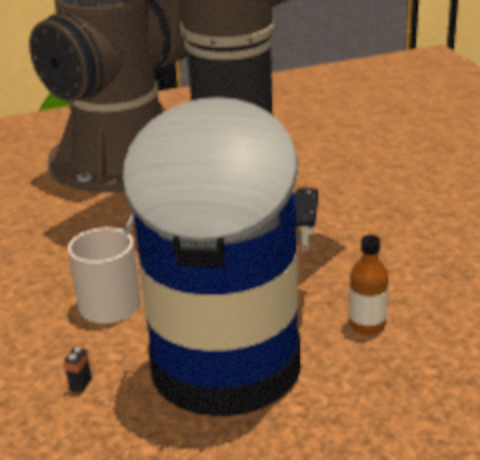

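The lid is rising evenly (about 30 degrees open in the picture), with the wrist behind the rim and the other things untouched. I'll go on pressing, easing 1 mm outward with the pedal's arc.

step_arm(xyz=[[0.002,0,0.007],[0.004,0,0.014],[0.006,0,0.021],[0.006,0,0.028],[0.006,0,0.035],[0.006,0,0.042],[0.006,0,0.049],[0.006,0,0.056],[0.006,0,0.063]], yaw=[0,0,0,0,0,0,0,0,0], claw=[1,1,1,1,1,1,1,1,1])

```text
time_s: 4.88
tcp_pos: [0.4527, 0.058, 0.0341]
eef_rot: [180.0, 0.0, 153.6]
contact_force: [0.1, -2.0, 4.2]
gripper_width: 0.0003
gripper_force: 1.9
```

step_arm(xyz=[[0,0,0.006],[0,0,0.012],[0,0,0.017],[0,0,0.02]], yaw=[0,0,0,0], claw=[1,1,1,1])

```text
time_s: 5.22
tcp_pos: [0.4529, 0.0581, 0.0308]
eef_rot: [-180.0, 0.0, 153.6]
contact_force: [-7.0, -1.6, 26.1]
gripper_width: 0.0004
gripper_force: 13.2
```

Run:
```python
from h import *
s=status.get_state();print(s["time_s"],s["tcp_pos"],s["contact_force"],s["moment"])
np.set_printoptions(precision=4,suppress=True)
q,_=cams.capture("scene");cv2.imwrite("pics/s4.png",cv2.resize(q[30:290,100:360],None,fx=2,fy=2))
_,d=cams.capture("top");P=cloud("top",d);b=np.array([.581,-.0065])
o=P[...,:2]-b;al=o@[-.897,.441];t=o@[.441,.897]
m=(np.abs(t)<.03)&(al>-.12)&(al<.09)&(P[...,2]>.2)&(P[...,2]<.42)
q=np.c_[al[m],P[...,2][m]]
for a in np.arange(-.12,.09,.02):
    w=q[(q[:,0]>=a)&(q[:,0]<a+.02)]
    if len(w):print(round(a,3),len(w),np.percentile(w[:,1],[2,50,98]))
```

```text
5.2167 [0.45290111 0.05811106 0.03077617] [-7.02263005 -1.58652413 26.11583252] [-0.66112106  2.32758384 -0.00698367]
-0.1 51 [0.2892 0.3094 0.3249]
-0.08 145 [0.3259 0.3529 0.3678]
-0.06 298 [0.2034 0.3805 0.3915]
-0.04 198 [0.3849 0.3907 0.3941]
0.06 61 [0.2009 0.2174 0.225 ]
0.08 19 [0.2036 0.2218 0.225 ]
```

View pics/s4.png

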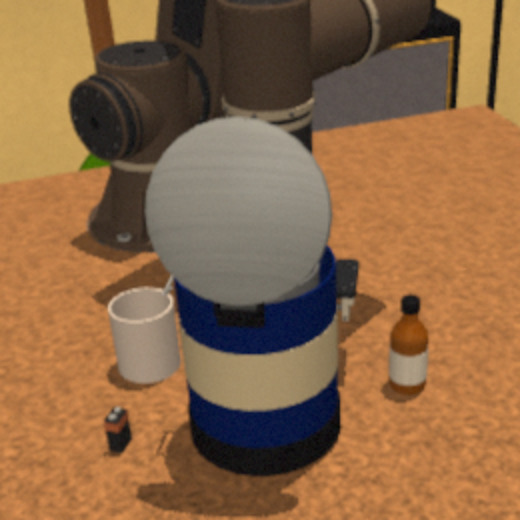

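The lid stands fully open: its rim is at 0.39 m and the force jumped to 26 N, so the pedal is on its stop. Holding.

step_arm(xyz=[[0,0,0],[0,0,0],[0,0,0],[0,0,0],[0,0,0],[0,0,0],[0,0,0],[0,0,0],[0,0,0],[0,0,0],[0,0,0],[0,0,0],[0,0,0],[0,0,0],[0,0,0],[0,0,0],[0,0,0],[0,0,0],[0,0,0],[0,0,0]], yaw=[0,0,0,0,0,0,0,0,0,0,0,0,0,0,0,0,0,0,0,0], claw=[1,1,1,1,1,1,1,1,1,1,1,1,1,1,1,1,1,1,1,1])

```text
time_s: 6.98
tcp_pos: [0.4529, 0.0581, 0.031]
eef_rot: [180.0, 0.0, 153.6]
contact_force: [-4.2, -1.3, 18.8]
gripper_width: 0.0003
gripper_force: 9.8
```

step_arm(xyz=[[0,0,0],[0,0,0],[0,0,0],[0,0,0],[0,0,0],[0,0,0],[0,0,0],[0,0,0],[0,0,0],[0,0,0],[0,0,0],[0,0,0],[0,0,0],[0,0,0],[0,0,0],[0,0,0],[0,0,0],[0,0,0],[0,0,0],[0,0,0]], yaw=[0,0,0,0,0,0,0,0,0,0,0,0,0,0,0,0,0,0,0,0], claw=[1,1,1,1,1,1,1,1,1,1,1,1,1,1,1,1,1,1,1,1])

```text
time_s: 8.65
tcp_pos: [0.4528, 0.0581, 0.0309]
eef_rot: [180.0, 0.0, 153.6]
contact_force: [-4.2, -2.5, 19.4]
gripper_width: 0.0004
gripper_force: 9.8
```

step_arm(xyz=[[0,0,0],[0,0,0],[0,0,0],[0,0,0],[0,0,0],[0,0,0],[0,0,0],[0,0,0]], yaw=[0,0,0,0,0,0,0,0], claw=[1,1,1,1,1,1,1,1])

```text
time_s: 9.32
tcp_pos: [0.4529, 0.0581, 0.031]
eef_rot: [180.0, 0.0, 153.6]
contact_force: [-4.4, -1.7, 19.2]
gripper_width: 0.0001
gripper_force: 9.8
```

step_arm(xyz=[[0,0,-0.004],[0,0,-0.008],[0,0,-0.012],[0,0,-0.016],[0,0,-0.02],[0,0,-0.024],[0,0,-0.028],[0,0,-0.032],[0,0,-0.036],[0,0,-0.04],[0,0,-0.044],[0,0,-0.048],[0,0,-0.052],[0,0,-0.056],[0,0,-0.06],[0,0,-0.064],[0,0,-0.068],[0,0,-0.072],[0,0,-0.076],[0,0,-0.08]], yaw=[0,0,0,0,0,0,0,0,0,0,0,0,0,0,0,0,0,0,0,0], claw=[1,1,1,1,1,1,1,1,1,1,1,1,1,1,1,1,1,1,1,1])

```text
time_s: 10.98
tcp_pos: [0.4529, 0.0581, 0.0462]
eef_rot: [180.0, 0.0, 153.6]
contact_force: [1.2, -1.6, 5.9]
gripper_width: 0.0002
gripper_force: 2.8
```

step_arm(xyz=[[0,0,-0.0035],[0,0,-0.007],[0,0,-0.0105],[0,0,-0.014],[0,0,-0.0175],[0,0,-0.021],[0,0,-0.0245],[0,0,-0.028],[0,0,-0.0315],[0,0,-0.035],[0,0,-0.0385],[0,0,-0.042],[0,0,-0.0455],[0,0,-0.049],[0,0,-0.0525],[0,0,-0.056],[0,0,-0.0595],[0,0,-0.063],[0,0,-0.0665],[0,0,-0.07]], yaw=[0,0,0,0,0,0,0,0,0,0,0,0,0,0,0,0,0,0,0,0], claw=[1,1,1,1,1,1,1,1,1,1,1,1,1,1,1,1,1,1,1,1])

```text
time_s: 12.65
tcp_pos: [0.4523, 0.058, 0.0598]
eef_rot: [-180.0, -0.0, 153.6]
contact_force: [-0.0, -0.5, -0.0]
gripper_width: 0.0005
gripper_force: 0.0
```

Off the tread with no contact force. Now I'll lift clear, slowly at first.

step_arm(xyz=[[0,0,-0.005],[0,0,-0.01],[0,0,-0.02],[0,0,-0.04],[0.0,0,-0.08],[0.05,0,-0.15],[0.1,0,-0.3],[0.15,0,-0.45],[0.2,0,-0.6],[0.2,0,-0.7],[0.2,0,-0.75],[0.2,0,-0.75],[0.2,0,-0.75]], yaw=[0,0,0,0,0,0,0,0,0,0,0,0,0], claw=[1,1,1,1,1,1,1,1,1,1,1,1,1])

```text
time_s: 13.73
tcp_pos: [0.4168, 0.0761, 0.2108]
eef_rot: [179.9, 0.0, 153.6]
contact_force: [0.8, -0.9, -0.6]
gripper_width: 0.0006
gripper_force: 0.0
```

Run:
```python
from h import *
s=status.get_state();print(s["time_s"],s["tcp_pos"],s["contact_force"])
q,_=cams.capture("scene");t,_=cams.capture("top")
cv2.imwrite("pics/s5.png",cv2.hconcat([cv2.resize(q[80:300,120:360],(400,366)),cv2.resize(t[120:303,180:380],(400,366))]))
```

```text
13.7333 [0.4167982  0.07609715 0.21083103] [ 0.82482847 -0.88583088 -0.60723799]
```

View pics/s5.png

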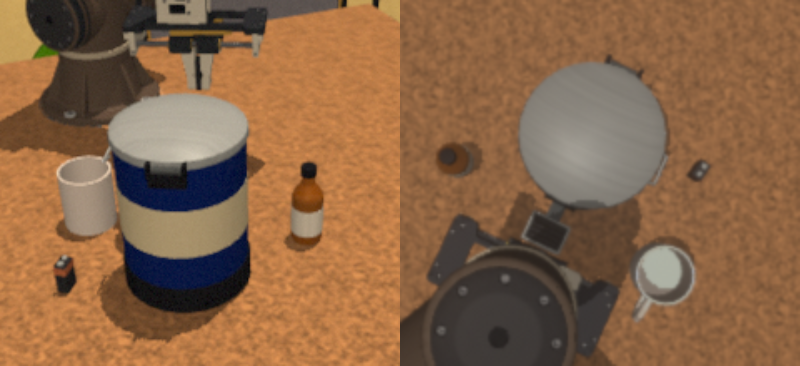

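The lid is shut, the hand is clear, and the mug, polish and battery stand where they were.

```bash
python3 -c "
from plant import job;print(job.close_job())"
```

```text
the job is handed in; nothing more can be done
None
```

I pressed the pedal down to its stop so the lid stood fully open, held it there for about 4 seconds, then eased it up at about 10 mm/s until the lid was shut; the hand is clear, nothing else on the bench moved, and the job was handed in at about 14 s without a result being shown.

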